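# Re-check the clamp nut of a cross-flow filter holder with the torque wrench

### The arm

A 6-joint arm with a two-finger parallel gripper is mounted at the origin on a cart in front of the work surface, level with it; the furniture and walls round the work are solid. World frame = base frame: x ahead of the robot, y to its left, z up, the work surface at z = 0. Lengths are in m, angles in rad, forces in N, time in s.
With the tool pointing down it reaches from about 0.35 to 0.85 m from the base axis. Payload 8.1 kg.
Tool frame: the origin (TCP) lies midway between the tips of the shut fingers; the grasp point (between the pads) lies 19 mm behind it (robot.grip_point_offset is the distance from the TCP to the grasp point, in m); z points along the fingers, y is the line along which they close (so a half turn about z gives the same grasp; the last joint's range is limited). The gripper opens to 93 mm and grips with 3 to 60 N. Pads are 15 mm wide; open, the fingers measure 128 mm over their backs; the gripper's body (75 mm by 188 mm) begins 65 mm behind the grasp point.
Start: joints at [-1.236, 0.13, 1.488, -0, 1.523, -0.085], TCP at [0.245, -0.548, 0.219] pointing down, gripper open.
Joint ranges: [-2.96, 2.96], [-0.89, 2.26], [0.02, 2.5], [-1.34, 4.48], [0, 2.73], [-2.66, 2.66]. Speed limits (rad/s): [2.39, 2.39, 2.79, 3.14, 3.14, 3.14].

### API

Orientations are given as a rotation vector (axis times angle).
In Python, from plant import robot, read_camera, job gives the robot as it stands.
- The arm moves only by the shell command python3 -m inch 'ROWS' [FORCE]. ROWS is JSON, one flat list of numbers, 5 for each row, row after row: the shift along the world's x, y, z in mm, then the turn about the world's z in degrees, then the opening in per cent of the stroke, from 0 (shut) to 100 (fully open). In form: [dx, dy, dz, yaw, hand, dx, dy, dz, yaw, hand, ...]. A call has 1 to 10 rows; each row is the pose to reach, as a shift and turn from the pose commanded when the call began; what a row does not reach only later rows make up. A row lasts 1/12 s, in which the tool goes at most 41.7 mm and 7.16 degrees, less where a joint would pass 70% of its speed; a pose out of reach is approached as far as the arm can. A call with a gripper value outside its range is refused whole. The fingers move at their own pace and stop on an object; FORCE is the grip in N (left out, the last holds). Time passes only in rows, so rows that repeat a pose let the fingers close. It gives the time, the measured TCP pose, the force, the opening and the grip force at its end, in the units of the state.
- robot.read_state(): the state, without advancing time (a new reading comes with each control period).
- read_camera(name): name is "scene" or "top" or "wrist"; returns a dict with "image" (400x640x3 uint8, blue, green, red), "K" (3x3 intrinsics, pixels), "extrinsics" (4x4, takes a point from world to camera coordinates); the wrist camera has in their place "mount" (4x4, takes a point from camera to tool coordinates, whose origin is the TCP and whose axes are the flange's). Camera axes: x right, y down, z forward; pixel columns grow to the right and rows downward; lengths in m; the calibration is good to about 2 mm. A picture is of the moment at which its call begins: read the wrist's pose just before it. There is no depth.
- job.close_job(): hands the job in; it is judged then, once.
The state is a dict: "t": time; "q": joint angles; "dq": joint speeds; "joint_torque": joint torques, N m; "tool_pos": TCP position; "orientation": TCP orientation; "force": force on the tool from outside, world axes, zero at the start; "wrist_torque": the same for the moment, N m; "opening": finger opening in m; "gripper_force": force on a finger pad.
Only numpy, scipy, OpenCV 4.12 (cv2) and the standard library are available. Lean on these libraries where they do the work, as an engineer would, in place of code of your own. Each camera call takes 0.05 s, during which the arm holds its last target. There are 200 camera calls.

### The job

Before the next filtration run, re-check that the clamp nut of the sloping filter holder is still tight, using the torque wrench that is fitted on it: draw the wrench handle clockwise (toward the front of the holder and down its slope) until the pointer stands between the two long bold lines on the wrench's scale, keep it there for a second or more, then ease the handle back under control until the wrench is unloaded, and let go. Never load the wrench past the second bold line, do not turn the nut, and leave the bottle on the shelf and the other things around undisturbed.

Things in the scene. Friction and masses are not known exactly. Their poses are not given: they have to be found in the camera images.
- filter_holder: bench-top filter holder, fixed: 130x230 mm base, a stack of steel plates and white cassettes sloping 27 deg down to its front, round gauge at the left, steel shelf on posts above. Origin: centre of base underside, on the bench; x to its back, y to its left, z up. Shelf: underside 262, top 268 mm above the bench, x 5 to 75, y -155 to 120 mm, 21 mm high rails along front and back edge
- shelf_edge (a point): point on the shelf's lower front edge, 262 mm above the bench, above and 11 to 39 mm behind the wrench handle: a gripper pointing straight down at the handle would strike it. Leaning the tool 27 to 40 deg from vertical about the handle's line (fingers forward and down, wrist back toward the front of the holder) clears it
- nut_center (a point): point on the clamp nut's axis at the height of the wrench beam (about 146 mm above the bench); the left one of the two nuts, under the wrench's dark round 37 mm socket head. Frame: z along the axis, out of the stack, leaning 27 deg from vertical to the holder's front; -y points along the pointer. The nut sticks up to 3.6 N m and slips above that
- clamp_nut (a joint): angle of the nut in rad, clockwise (tightening, seen from above) positive; at the start anywhere between -0.08 and 0.08. It must stay where it was
- torque_wrench (a joint): reading of the beam torque wrench, rad: how far beam, scale and handle have swung clockwise (from above) about the nut's axis relative to nut and pointer. 0 = unloaded. Spring 12 N m per rad: about 10 N at mid-handle for 0.16, 15 N for 0.24; 0.2 rad is 39 mm of handle travel. The two bold lines are at 0.16 and 0.24
- wrench_grip (a point): middle of the wrench's black ribbed handle: cylinder 26 mm thick, 84 mm long, 195 mm right of the nut's axis, about 146 mm above the bench, free beneath for 90 mm. Frame turns with the wrench: y along the handle to the nut, z along the nut's axis, x across it up the slope. Loading moves it toward -x, in an arc about nut_center. The wrench cannot be lifted off
- pointer_tip (a point): tip of the thin straight pointer rod, fixed to socket head and nut, 132 mm from the nut's axis and 10 mm above the beam. It moves only if the nut turns; under load the bright 58x26 mm scale plate moves beneath it. Its two long bold lines are 21 and 31 mm from the zero line
- white_bottle: white reservoir bottle, 56 mm diameter, 130 mm tall, loose on the shelf of the holder; origin at the centre of its underside. Bystander
- beaker_50: small glass beaker, 44 mm diameter, 58 mm tall, on the bench to the left of the holder; origin at the centre of its underside. Bystander
- reagent_small: small bottle with a red cap, 40 mm diameter, 62 mm tall, on the bench at the right; origin at the centre of its underside. Bystander
- pcr_plate: white 96-well plate, 85 x 128 x 16 mm, flat on the bench right of the holder; origin at the centre of its underside. Bystander

How it is judged:
On the way:
1. the pointer stands between the two bold lines (wrench reading 0.155 to 0.245 rad) for 0.8 s without a break (value of joint torque_wrench between 0.155 and 0.245 rad), for 0.8 s.
At the end, for the whole second after the job is handed in: The wrench is unloaded and left alone (reading within 0.03 rad of zero), the nut has not turned (pointer tip within 7 mm, 3 degrees, of where it was), the reservoir bottle stands upright on its shelf, and it and the beaker, small bottle and well plate are within 20 mm of where they were (value of joint torque_wrench between -0.03 and 0.03 rad and distance of pointer_tip from where it was at the start of the episode below 0.007 m and distance of each of white_bottle, beaker_50, reagent_small, pcr_plate from where it was at the start of the episode below 0.02 m and angle between white_bottle's own z axis and vertical below 0.1 rad); the robot touches nothing.
It fails at once if the wrench is loaded past the second bold line (reading above 0.255 rad) (value of joint torque_wrench above 0.255 rad).
It fails at once if the nut is turned (pointer tip moved by more than 7 mm, 3 degrees) (distance of pointer_tip from where it was at the start of the episode above 0.007 m).
It fails at once if the loaded wrench is let go and snaps back (faster than 3 rad/s) (velocity of joint torque_wrench below -3 rad/s).
It fails at once if a bystander (bottle on the shelf, beaker, small bottle, well plate) is moved by more than 20 mm (distance of any of white_bottle, beaker_50, reagent_small, pcr_plate from where it was at the start of the episode above 0.02 m).
It also fails if it takes over 45 s, if anything falls off the work surface, if the arm or the gripper's body presses on something with over 40 N, if the wrist force passes 120 N, or if a joint passes its speed limit or range.

## Working session

There is one attempt and no reset: what is moved stays moved. The work goes in short steps, Python scripts to look and compute and a shell command to move; the robot and the scene stay as the last step left them, time stands still between calls to the robot, and variables do not carry over. Pictures are saved under pics/ and viewed, at most 10 in all, crops included, and the job is handed in when it is done.

```bash
ls; mkdir -p pics; python3 - <<'E'
from plant import robot, read_camera, job
import cv2,numpy as np
s=robot.read_state();print(s)
for n in("scene","top"):
    c=read_camera(n);cv2.imwrite(f"pics/{n}0.png",c["image"]);print(n,c["K"].tolist(),np.round(c["extrinsics"],4).tolist())
print(np.round(read_camera("wrist")["mount"],4).tolist())
E
```

```text
pics
{'t': 0.0, 'q': array([-1.23640503e+00,  1.31180488e-01,  1.48929515e+00,  1.75372103e-05,
        1.52296578e+00, -8.54047008e-02]), 'dq': array([-1.22945397e-03, -1.06451851e-03,  3.28737606e-03, -5.36927547e-06,
        1.63280468e-03,  6.68138245e-05]), 'joint_torque': array([-9.16119970e-04, -5.59837568e+01, -4.91768146e+01,  7.68241519e-02,
        3.54231067e-02, -1.82674371e-04]), 'tool_pos': array([ 0.24438115, -0.54735368,  0.21756718]), 'orientation': array([-3.07084546e+00, -6.54198688e-01,  3.33102241e-04]), 'force': array([0.25947829, 0.1753203 , 0.00138133]), 'wrist_torque': array([-0.00018527, -0.01121853, -0.04399299]), 'gripper_force': 0.0, 'opening': 0.09296391850025716}
scene [[442.024807604421, 0.0, 317.79715608775365], [0.0, 442.024807604421, 201.81598667404523], [0.0, 0.0, 1.0]] [[0.3915, -0.9202, -0.0054, 0.0119], [-0.5359, -0.2232, -0.8142, 0.4665], [0.748, 0.3216, -0.5805, 0.9799], [0.0, 0.0, 0.0, 1.0]]
top [[492.07595035416654, 0.0, 323.5032812834844], [0.0, 492.07595035416654, 195.58690328494635], [0.0, 0.0, 1.0]] [[0.0235, -0.9997, 0.0049, 0.2449], [-0.9809, -0.024, -0.1933, 0.5226], [0.1933, -0.0003, -0.9811, 1.578], [0.0, 0.0, 0.0, 1.0]]
[[-0.0004, -0.9688, -0.2478, 0.0679], [1.0, -0.0003, -0.0007, -0.0009], [0.0006, -0.2478, 0.9688, -0.1662], [0.0, 0.0, 0.0, 1.0]]
```

View pics/scene0.png

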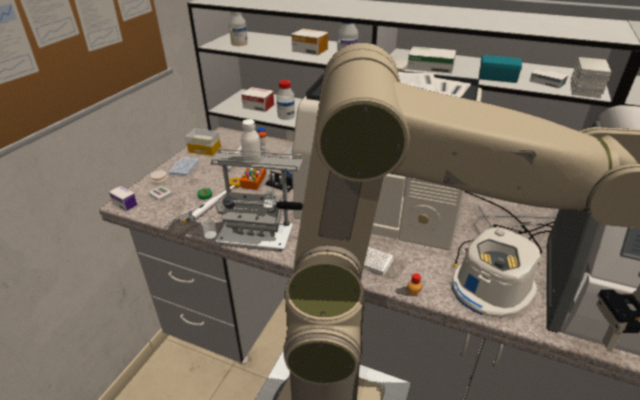

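View pics/top0.png

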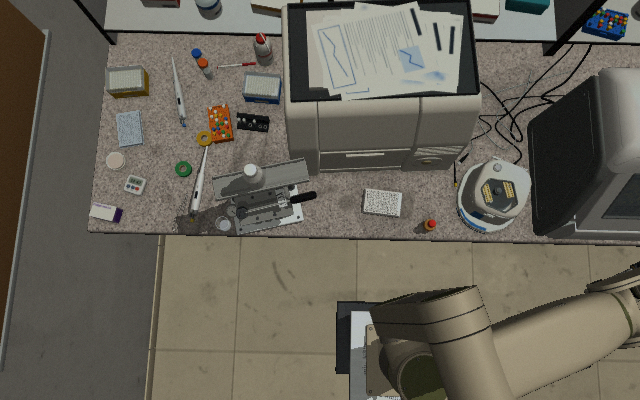

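The scene picture shows the arm hiding the right side. In the top picture the holder is around (255,200), with the handle at (303,197) and the shelf's right end at (309,165). I'll enlarge the holder.

```bash
python3 - <<'E'
import cv2
i=cv2.imread("pics/top0.png")[145:245,195:330]
cv2.imwrite("pics/topz.png",cv2.resize(i,None,fx=5.9,fy=5.9,interpolation=cv2.INTER_CUBIC))
E
```

```text
(no output)
```

View pics/topz.png

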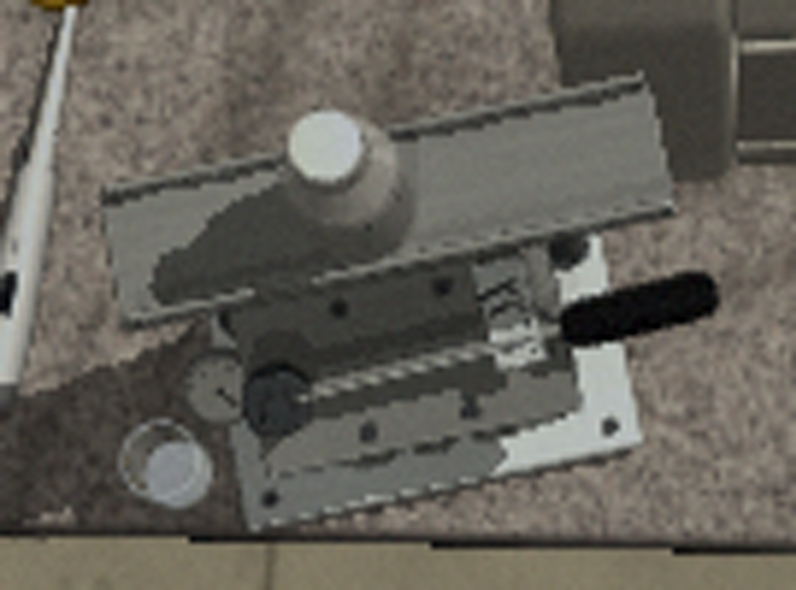

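The enlarged top view shows these crop pixels: socket head (278,398), handle from (562,325) to (718,293), shelf front-right corner (675,210), front-left (128,325), back corners (103,190) and (642,75), base front corners (252,530) and (642,440).

```bash
cat > h.py <<'E'
import numpy as np
from plant import robot, read_camera, job
def ray(K,E,u,v,z):
    R=E[:3,:3];o=-R.T@E[:3,3];d=R.T@np.linalg.inv(K)@[u,v,1];return o+d*(z-o[2])/d[2]
E
python3 - <<'E'
from h import *
c=read_camera("top")
f=lambda x,y,z:np.round(ray(c["K"],c["extrinsics"],195+(x+.5)/5.9-.5,145+(y+.5)/5.9-.5,z),3)
for n,x,y,z in [("head",278,398,.155),("hin",562,322,.146),("hout",718,293,.146),("sFR",675,210,.289),("sFL",128,325,.289),("sBL",103,190,.289),("sBR",642,75,.289),("bFL",252,530,.01),("bFR",642,440,.01),("scale",517,340,.146)]:print(n,f(x,y,z))
E
```

```text
head [0.438 0.507 0.155]
hin [0.484 0.362 0.146]
hout [0.501 0.28  0.146]
sFR [0.513 0.3   0.289]
sFL [0.451 0.558 0.289]
sBL [0.516 0.574 0.289]
sBR [0.58  0.317 0.289]
bFL [0.385 0.542 0.01 ]
bFR [0.442 0.323 0.01 ]
scale [0.474 0.385 0.146]
```

```bash
python3 - <<'E'
from h import *
import cv2
c=read_camera("top");f=lambda u,v,z:np.round(ray(c["K"],c["extrinsics"],u,v,z),3)
print("printer foot",f(290,171,0),f(405,169,0)); print("pcr",f(363,213,.016),f(363,191,.016),f(402,193,.016),f(402,215,.016))
print("red",f(430,225,.06),"bench edge",f(300,238,0))
cv2.imwrite("pics/w0.png",read_camera("wrist")["image"])
i=read_camera("scene")["image"]
cv2.imwrite("pics/gripz.png",cv2.resize(i[270:370,560:640],None,fx=5,fy=5))
a=cv2.imread("pics/w0.png");b=cv2.resize(i[100:270,180:430],(500,340),interpolation=3)
m=np.zeros((560,800,3),np.uint8);m[:200,:320]=cv2.resize(a,(320,200));m[:340,320:][:, :480]=b[:, :480];m[200:560,:320]=cv2.resize(i[280:370,560:640],(320,360),interpolation=3)
cv2.imwrite("pics/m0.png",m)
E
```

```text
printer foot [0.61  0.375 0.   ] [ 0.627 -0.022  0.   ]
pcr [0.467 0.123 0.016] [0.542 0.124 0.016] [ 0.539 -0.008  0.016] [ 0.463 -0.008  0.016]
red [ 0.426 -0.091  0.06 ] bench edge [0.38  0.333 0.   ]
```

View pics/m0.png

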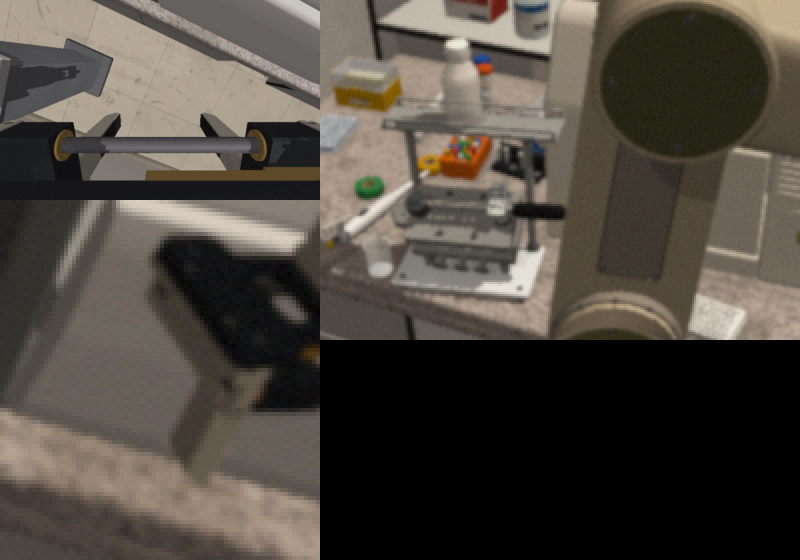

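The montage shows the box-shaped gripper body, and the holder's handle free to the right of the shelf end. The moves can only turn the tool about the vertical, so it can't lean under the shelf.

My plan is to push the handle from behind with the flat side of the gripper body. It will touch only the roughly 17 mm of handle that sticks out beyond the shelf's right end, with the fingers hanging below. The body may press with up to 40 N, and this needs about 10 N.

```bash
python3 -m inch '[0,0,190,0,0, 0,0,190,0,0, 0,0,190,0,0, 0,0,190,0,0, 0,0,190,0,0, 20,200,230,35,0, 20,200,230,35,0, 20,200,230,35,0, 20,200,230,35,0, 20,200,230,35,0]'
```

```text
t: 1.18
tool_pos: [0.2644, -0.3459, 0.4492]
orientation: [2.728, 1.556, 0.0]
force: [0.2, -0.1, 0.6]
opening: 0.0312
gripper_force: 0.0
```

```bash
python3 -m inch '[156,346,0,70,0, 156,346,0,70,0, 156,346,0,70,0, 156,346,0,70,0, 156,346,0,70,0, 156,346,0,70,0, 156,346,0,70,0, 156,346,0,70,0, 156,346,0,70,0, 156,346,0,70,0]' && python3 -m inch '[112,155,0,36,0, 112,155,0,36,0, 112,155,0,36,0, 112,155,0,36,0, 112,155,0,36,0, 112,155,0,36,0, 112,155,0,36,0, 112,155,0,36,0]'
python3 - <<'E'
from h import *
import cv2
print(robot.read_state()["q"])
m=np.zeros((600,640,3),np.uint8)
a=read_camera("top")["image"][100:250,150:410];m[:300,:520]=cv2.resize(a,None,fx=2,fy=2,interpolation=3)
b=read_camera("scene")["image"][60:260,150:450];m[300:,:450]=cv2.resize(b,(450,300),interpolation=3)
cv2.imwrite("pics/m1.png",m)
E
```

```text
t: 2.02
tool_pos: [0.4217, 0.0038, 0.4482]
orientation: [-1.332, -2.844, -0.003]
force: [-0.0, -0.1, 0.5]
opening: 0.0003
gripper_force: 0.0
t: 2.68
tool_pos: [0.5324, 0.1528, 0.4487]
orientation: [-0.411, -3.114, 0.001]
force: [-0.4, -0.0, 0.2]
opening: 0.0004
gripper_force: 0.0
[ 1.87146665e-01  3.37664858e-02  1.17361356e+00 -3.12540234e-04
  1.93451837e+00 -1.12109523e+00]
```

View pics/m1.png

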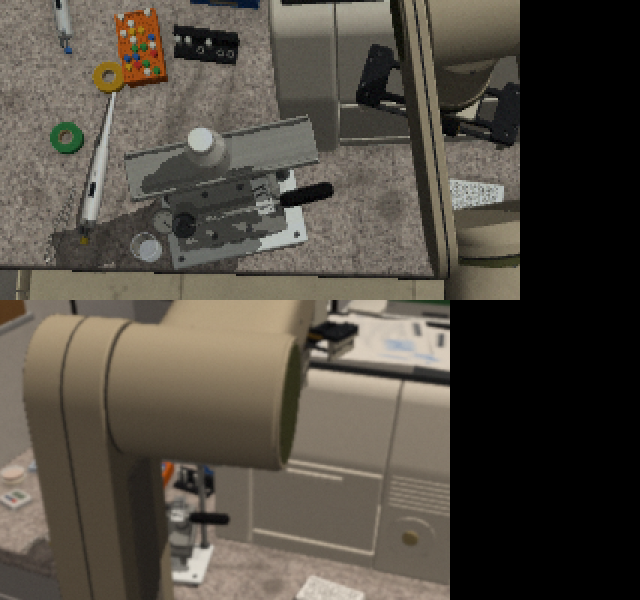

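The top view shows the body's left end block spanning about (358..395, 45..110) in the montage, and the handle is free. The printer face is tall and close behind. I'll check the predicted body corners against the picture.

```bash
python3 - <<'E'
from h import *
import cv2
c=read_camera("top");s=robot.read_state();T=s["tool_pos"];R=cv2.Rodrigues(s["orientation"])[0]
im=c["image"].copy();big=cv2.resize(im[80:200,290:440],None,fx=5,fy=5,interpolation=3)
for h,col in((.084,(0,0,255)),(.15,(0,255,0))):
  for x,y in((.0375,.094),(.0375,-.094),(-.0375,.094),(-.0375,-.094)):
    p=T+R@[x,y,-h];q=c["extrinsics"][:3]@np.r_[p,1];u=c["K"]@q;u=u[:2]/u[2]
    cv2.circle(big,tuple(int(v) for v in ((u-[290,80]+.5)*5)),4,col,-1);print(h,x,y,p.round(3),u.round(1))
cv2.imwrite("pics/g1.png",big)
E
```

```text
0.084 0.0375 0.094 [0.52  0.253 0.534] [326.6 154.3]
0.084 0.0375 -0.094 [0.471 0.071 0.533] [404.  176.4]
0.084 -0.0375 0.094 [0.593 0.233 0.534] [335.5 125.1]
0.084 -0.0375 -0.094 [0.544 0.052 0.534] [412.1 146.7]
0.15 0.0375 0.094 [0.52  0.253 0.6  ] [326.9 146.1]
0.15 0.0375 -0.094 [0.471 0.071 0.599] [409.  169.5]
0.15 -0.0375 0.094 [0.593 0.233 0.6  ] [336.3 115.3]
0.15 -0.0375 -0.094 [0.544 0.052 0.6  ] [417.5 138.1]
```

View pics/g1.png

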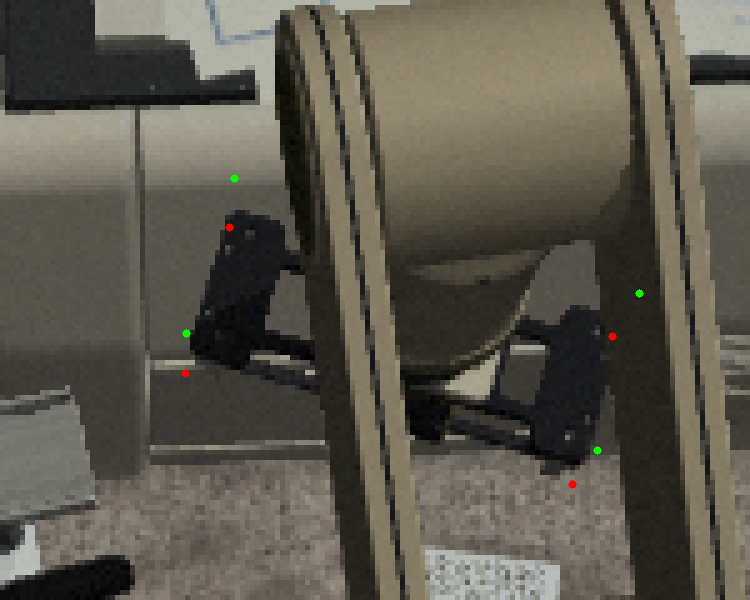

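The body's end block matches the prediction, with its underside about 84 mm above the TCP. Next I go down to the right of the handle.

```bash
python3 -m inch '[-12,2,-40,0,0, -12,2,-80,0,0, -12,2,-120,0,0, -12,2,-160,0,0, -12,2,-200,0,0, -12,2,-230,0,0, -12,2,-260,0,0, -12,2,-280,0,0, -12,2,-280,0,0]' && python3 -m inch '[0,0,-20,0,0, 0,0,-40,0,0, 0,0,-60,0,0, 0,0,-80,0,0, 0,0,-100,0,0, 0,0,-115,0,0, 0,0,-115,0,0, 0,0,-115,0,0]'
python3 - <<'E'
from h import *
import cv2
s=robot.read_state();print(s["q"],s["joint_torque"].round(1),s["force"].round(2))
m=np.zeros((600,800,3),np.uint8)
a=read_camera("top")["image"][140:230,230:380];m[:450,:750]=cv2.resize(a,None,fx=5,fy=5,interpolation=3)
b=read_camera("scene")["image"][140:260,200:400];m[450:,:250]=cv2.resize(b,(250,150),interpolation=3)
w=read_camera("wrist")["image"];m[450:,260:500]=cv2.resize(w,(240,150))
cv2.imwrite("pics/m2.png",m)
E
```

```text
t: 3.58
tool_pos: [0.5173, 0.1536, 0.1637]
orientation: [-0.411, -3.107, 0.004]
force: [-0.7, 0.2, -0.7]
opening: 0.0008
gripper_force: 0.0
t: 4.25
tool_pos: [0.521, 0.1547, 0.0549]
orientation: [0.41, 3.114, 0.0]
force: [0.4, -1.1, 0.2]
opening: 0.0007
gripper_force: 0.0
[ 1.94354758e-01  1.20666796e-01  1.80926397e+00 -4.15345226e-05
  1.21115161e+00 -1.11448507e+00] [ -0.  -48.8 -42.6   0.   -0.1   0. ] [ 0.4  -1.13  0.22]
```

View pics/m2.png

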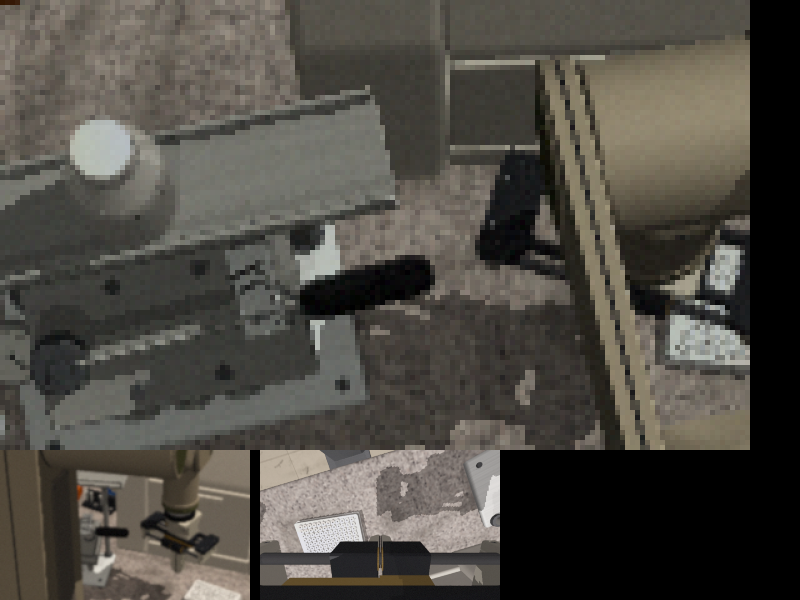

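The top view shows the handle end at crop (435,270) and the body block's front-left corner at about (480,257). The block is flat and lies well below the shelf underside. I go back 14 mm, then left 43 mm and down 10 mm.

```bash
python3 -m inch '[14,0,-5,0,0, 14,0,-10,0,0, 14,10,-10,0,0, 14,20,-10,0,0, 14,28,-10,0,0, 14,34,-10,0,0, 14,40,-10,0,0, 14,43,-10,0,0, 14,43,-10,0,0, 14,43,-10,0,0]'
python3 - <<'E'
from h import *
import cv2
s=robot.read_state();print(s["tool_pos"],s["force"].round(2))
a=read_camera("top")["image"][150:220,230:350];cv2.imwrite("pics/m3.png",cv2.resize(a,None,fx=6,fy=6,interpolation=3))
E
```

```text
t: 5.23
tool_pos: [0.5345, 0.1983, 0.0436]
orientation: [-0.408, -3.115, 0.0]
force: [-0.1, -0.2, -0.7]
opening: 0.0004
gripper_force: 0.0
[0.53445189 0.19828389 0.04362884] [-0.07 -0.17 -0.7 ]
```

View pics/m3.png

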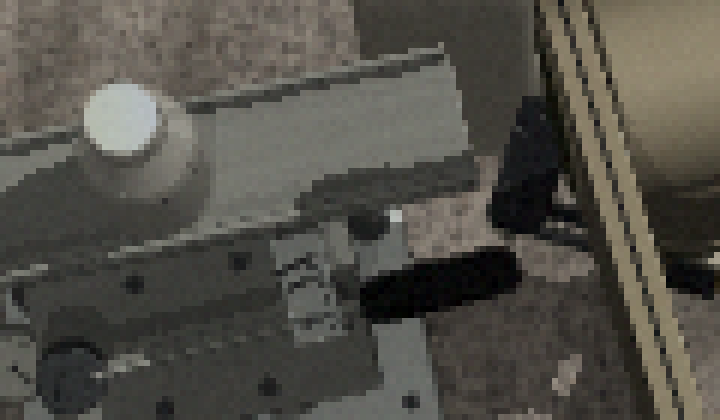

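The block corner at crop (497,225) now sits behind the handle end at (520,262), with about 11 mm of gap. I move left 10 mm more, then forward slowly until it touches.

```bash
python3 -m inch '[0,5,0,0,0, 0,10,0,0,0, -3,10,0,0,0, -6,10,0,0,0, -8,10,0,0,0, -8,10,0,0,0]'; python3 -m inch '[-2,0,0,0,0, -4,0,0,0,0, -6,0,0,0,0, -6,0,0,0,0]'; python3 -m inch '[-2,0,-1,0,0, -4,0,-2,0,0, -6,0,-3,0,0, -6,0,-3,0,0]'
```

```text
t: 5.78
tool_pos: [0.5261, 0.208, 0.0435]
orientation: [-0.409, -3.115, 0.0]
force: [1.5, 0.1, -0.1]
opening: 0.0005
gripper_force: 0.0
t: 6.12
tool_pos: [0.5205, 0.208, 0.0437]
orientation: [0.409, 3.115, 0.0]
force: [2.3, -0.7, -0.6]
opening: 0.0008
gripper_force: 0.0
t: 6.45
tool_pos: [0.5144, 0.2081, 0.0405]
orientation: [0.409, 3.115, 0.0]
force: [3.3, -0.1, -0.2]
opening: 0.0005
gripper_force: 0.0
```

```bash
python3 -m inch '[-2,0,-1,0,0, -4,0,-2,0,0, -6,0,-3,0,0, -8,0,-4,0,0, -10,0,-5,0,0, -10,0,-5,0,0]'
python3 - <<'E'
from h import *
import cv2
s=robot.read_state();print(s["tool_pos"],s["force"].round(2),s["wrist_torque"].round(2))
a=read_camera("top")["image"][165:215,225:345];cv2.imwrite("pics/m4.png",cv2.resize(a,None,fx=6.5,fy=6.5,interpolation=3))
E
```

```text
t: 6.95
tool_pos: [0.5051, 0.2081, 0.0359]
orientation: [0.409, 3.113, 0.001]
force: [7.4, -1.4, 0.8]
opening: 0.0003
gripper_force: 0.0
[0.50505677 0.20810355 0.03587097] [ 7.43 -1.41  0.76] [ 0.03 -0.78 -0.58]
```

View pics/m4.png

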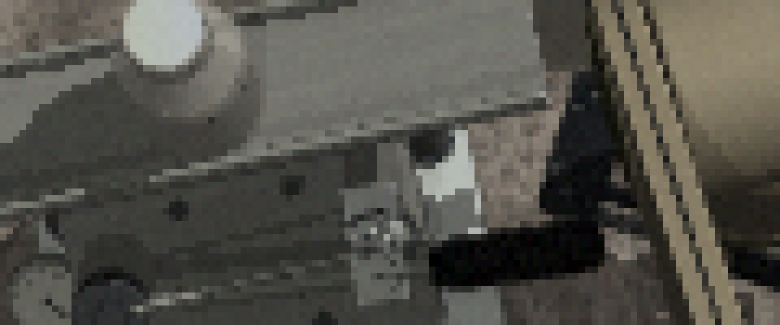

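The handle has swung to the front: its end is at crop (603,243), the block is behind it at (555,205), and nothing else is disturbed. I'll measure the swing numerically from the handle's dark centreline, intersected with the slope plane, against the first picture.

```bash
cat >> h.py <<'E'
import cv2
C=None
y=np.radians(13.6);hx=np.array([np.cos(y),np.sin(y),0])
ax=-np.sin(np.radians(27))*hx+np.cos(np.radians(27))*np.array([0,0,1]);N=np.array([.436,.506,.146])+0*ax
e2=np.array([np.sin(y),-np.cos(y),0]);e1=np.cross(ax,e2)   # e2 right, angle ccw about ax
def angle(im,K,E):
    R=E[:3,:3];o=-R.T@E[:3,3];A=[]
    g=im.max(2).astype(float)
    for u in range(293,311):
        col=g[185:215,u];w=np.clip(45-col,0,None)
        # keep the run around the darkest pixel block
        lab=cv2.connectedComponents((w>0).astype(np.uint8).reshape(-1,1))[1].ravel()
        best=max(range(1,lab.max()+1),key=lambda k:w[lab==k].sum());w[lab!=best]=0
        v=185+(w*np.arange(30)).sum()/w.sum()
        d=R.T@np.linalg.inv(K)@[u,v,1];p=o+d*((N-o)@ax)/(d@ax)
        p=p-N;A.append((np.arctan2(p@e1,p@e2),np.linalg.norm(p),v,(w>0).sum()))
    return np.array(A)
def reading():
    c=read_camera("top");a0=angle(cv2.imread("pics/top0.png"),c["K"],c["extrinsics"]);a1=angle(c["image"],c["K"],c["extrinsics"])
    # sign
    d=a1[:,0]-a0[:,0];return d,a0,a1
E
python3 - <<'E'
from h import *
d,a0,a1=reading();print(np.round(d,3),np.median(d));print(a0[::3].round(3));print(a1[::3].round(3));print(robot.read_state()["force"].round(1))
c=read_camera("top");a=cv2.imread("pics/top0.png").astype(int)
# socket head + pointer region unchanged?
print(np.abs(a[200:220,235:265]-c["image"][200:220,235:265]).mean())
E
```

```text
[-0.115 -0.114 -0.113 -0.102 -0.116 -0.109 -0.125 -0.12  -0.116 -0.104
 -0.122 -0.113 -0.114 -0.109 -0.12  -0.117 -0.112 -0.058] -0.1140755252452163
[[6.40000e-02 1.62000e-01 1.99286e+02 8.00000e+00]
 [5.10000e-02 1.71000e-01 1.99188e+02 7.00000e+00]
 [5.80000e-02 1.81000e-01 1.97956e+02 9.00000e+00]
 [4.70000e-02 1.90000e-01 1.97806e+02 8.00000e+00]
 [5.40000e-02 2.00000e-01 1.96613e+02 8.00000e+00]
 [5.30000e-02 2.09000e-01 1.95871e+02 8.00000e+00]]
[[-5.00000e-02  1.58000e-01  2.05078e+02  7.00000e+00]
 [-5.10000e-02  1.67000e-01  2.04610e+02  9.00000e+00]
 [-6.70000e-02  1.76000e-01  2.04993e+02  8.00000e+00]
 [-5.60000e-02  1.86000e-01  2.03961e+02  9.00000e+00]
 [-6.00000e-02  1.95000e-01  2.03721e+02  8.00000e+00]
 [-6.40000e-02  2.04000e-01  2.03477e+02  8.00000e+00]]
[ 6.9 -0.1  0.5]
11.750555555555556
```

```bash
python3 -m inch '[-2,0,-1,0,0, -4,0,-2,0,0, -6,0,-3,0,0, -8,0,-4,0,0, -10,0,-5,0,0, -12,0,-6,0,0, -13,0,-7,0,0, -13,0,-7,0,0]'
python3 - <<'E'
from h import *
d,a0,a1=reading();print(np.round(d,3),np.median(d));print(robot.read_state()["force"].round(1))
E
```

```text
t: 7.77
tool_pos: [0.4933, 0.2081, 0.0296]
orientation: [0.41, 3.111, 0.002]
force: [10.6, -1.5, 0.7]
opening: 0.0005
gripper_force: 0.0
[-0.183 -0.172 -0.175 -0.16  -0.172 -0.17  -0.18  -0.178 -0.175 -0.167
 -0.18  -0.178 -0.179 -0.166 -0.181 -0.175 -0.171 -0.169] -0.17479938406040033
[10.7 -2.1  1.3]
```

```bash
python3 -m inch '[-2,0,-1,0,0, -4,0,-2,0,0, -5,0,-2,0,0, -5,0,-2,0,0, -5,0,-2,0,0, -5,0,-2,0,0, -5,0,-2,0,0, -5,0,-2,0,0, -5,0,-2,0,0, -5,0,-2,0,0]'; python3 -m inch '[0,0,0,0,0, 0,0,0,0,0, 0,0,0,0,0, 0,0,0,0,0, 0,0,0,0,0, 0,0,0,0,0, 0,0,0,0,0, 0,0,0,0,0]'
python3 - <<'E'
from h import *
d,a0,a1=reading();print(np.median(d),robot.read_state()["force"].round(1))
c=read_camera("top");cv2.imwrite("pics/hold.png",cv2.resize(c["image"][170:220,225:330],None,fx=7,fy=7,interpolation=3))
E
```

```text
t: 8.65
tool_pos: [0.4891, 0.208, 0.028]
orientation: [0.41, 3.11, 0.002]
force: [11.9, -2.8, 0.4]
opening: 0.0002
gripper_force: 0.0
t: 9.32
tool_pos: [0.4892, 0.208, 0.028]
orientation: [0.41, 3.11, 0.002]
force: [11.1, -3.1, 1.0]
opening: 0.0003
gripper_force: 0.0
-0.1945945936793106 [11.9 -4.   1.6]
```

View pics/hold.png

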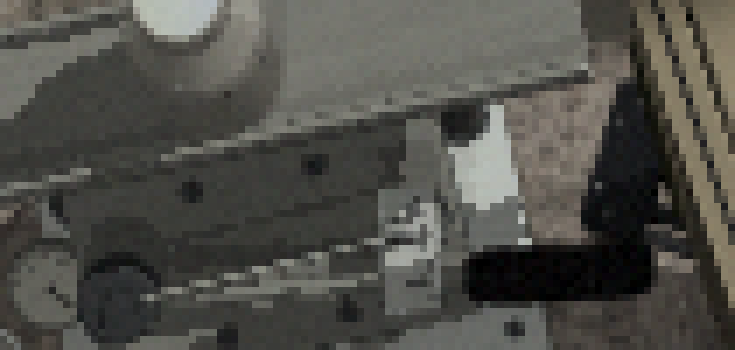

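The pointer tip, near crop (390,240), stands among the scale's bold lines. The measured swing is 0.195 rad, held for over a second. Now I ease back.

```bash
python3 -m inch '[3,0,1,0,0, 6,0,3,0,0, 9,0,4,0,0, 12,0,6,0,0, 15,0,7,0,0, 18,0,8,0,0, 21,0,10,0,0, 24,0,11,0,0, 27,0,13,0,0, 29,0,14,0,0]'; python3 -m inch '[2,0,0,0,0, 4,0,1,0,0, 6,0,1,0,0, 8,0,1,0,0, 10,0,1,0,0, 12,0,1,0,0, 14,0,1,0,0, 16,0,1,0,0, 16,0,1,0,0, 16,0,1,0,0]'
python3 - <<'E'
from h import *
d,a0,a1=reading();print(np.median(d),robot.read_state()["force"].round(1))
E
```

```text
t: 10.25
tool_pos: [0.5159, 0.2085, 0.0409]
orientation: [0.408, 3.115, 0.001]
force: [3.8, 2.5, -0.6]
opening: 0.0004
gripper_force: 0.0
t: 11.08
tool_pos: [0.5314, 0.208, 0.0414]
orientation: [-0.409, -3.114, 0.0]
force: [-0.2, -0.0, -0.9]
opening: 0.0005
gripper_force: 0.0
-5.33086769863543e-05 [ 0.1 -0.3 -0.4]
```

The reading is back at zero, so the wrench is unloaded and the nut hasn't turned. I retreat to the right and up.

```bash
python3 -m inch '[3,-10,0,0,0, 3,-20,0,0,0, 3,-30,0,0,0, 0,-45,0,0,0, -5,-55,0,0,0, -10,-55,30,0,0, -10,-55,60,0,0, -10,-55,60,0,0, -10,-55,60,0,0, -10,-55,60,0,0]'
python3 - <<'E'
from h import *
d,a0,a1=reading();print(np.median(d),robot.read_state()["force"].round(1))
print(job.close_job())
E
```

```text
t: 11.97
tool_pos: [0.5214, 0.1525, 0.1015]
orientation: [0.409, 3.115, 0.0]
force: [-0.5, -0.1, -0.2]
opening: 0.0004
gripper_force: 0.0
-0.0012402610257011039 [-1.  -0.7  0.3]
the job is handed in; nothing more can be done
None
```

I loaded the wrench to about 0.195 rad by camera measurement, held it there for over a second, eased it back to zero with no sign that the nut turned, backed the arm clear and handed the job in; no verdict came back.

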